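# Hang the profile gauge on the tool carousel

### The job

Turn the tool carousel so that its one free hook points to the front, over the pointer bar on the foot, then take the slotted wooden profile gauge out of its holder and hang it on that hook by its slot, hanging freely in the level part of the hook behind the upturned end. The hook is hand-bent and not quite straight, so feel for it and slide the slot on gently, never pressing the gauge against the carousel with more than about 15 newtons; do not knock the pots and tools on the table about.

Things in the scene. Friction and masses are not known exactly. Their poses are not given: they have to be found in the camera images.
- stand: Fixed foot of the tool carousel: round dark steel disc, 200 mm across, 22 mm high, with a 20 mm steel column. Origin on the column axis at table height, z up. A pointer bar (18 mm wide, 14 mm high, reaching 140 mm from the axis) on the disc marks the front: it points along the stand's own -x, roughly towards the robot.
- rack: The turning part: dark wooden hub on the column with five radial steel hooks 72 degrees apart, four with tools on, one free. Origin as the stand's; turns about z. The free hook runs along its -x: at the front when its yaw equals the stand's. Starts 0.5 to 1.5 rad counter-clockwise (from above) of the front, stays where left, turns 3.1 rad either way of the front, takes about 0.35 N m.
- wing (a point): Grip of the wing handle on top of the hub for turning the rack: a dark wooden bar 60 mm long along the rack's x, 14 mm thick along its y, from 188 to 233 mm height. The point is on the axis at 212 mm height; axes as the rack's.
- hook_seat (a point): Nominal seat of the free hook, 85 mm from the axis, 170 mm high, on the centre line of its bar (8 mm thick, level from the hub to 95 mm out, then sloping up to the round end). Axes as the rack's (-x outward). The real hook is bent sideways about the column axis by an unmeasured 0.11 rad at most (9 mm here, either way); it is stiff and does not give.
- hook_tip (a point): Nominal centre of the free hook's round upturned end (8 mm across), 118 mm from the axis, 186 mm high, if the hook were straight. The real end lies up to 13 mm to either side (rack's y) of this point; its height and distance from the axis are true. Axes as the rack's.
- gauge: Loose profile gauge: flat light-wood plate about 80 g, 6 mm thick (its x), 50 mm wide (its y), 130 mm tall (its z), with a notch in one long edge between 30 and 55 mm up and a hanging slot near the top. Origin at the centre of its lower edge. It stands upright in the holder, its lower 30 mm in the slot. The plain edges from 96 to 130 mm up are for gripping across the 50 mm width from above.
- gauge_eye (a point): Centre of the gauge's hanging slot, 85 mm above its lower edge: a rectangular opening 13 mm wide (gauge y) and 22 mm tall (z), right through the plate along x. The 34 mm above the slot is solid. Axes as the gauge's.
- holder: Fixed wooden holder block, 104 x 76 mm, 40 mm high, with two slots 30 mm deep; the gauge stands in the one towards its -x, the plain rib in the other, 57 mm away. Origin at the centre of its underside.
- rib: Bystander: dark wood rib without slot, 46 mm wide, 88 mm tall, standing in the holder's other slot.
- bowl_a: Bystander: white bowl, 116 mm across, 62 mm high. Origin under its centre.
- bowl_b: Bystander: white bowl like bowl_a.
- bowl_c: Bystander: white bowl like bowl_a.
- chuck: Bystander: plaster trimming chuck, 90 mm across, 105 mm high. Origin under its centre.
- slip_cup: Bystander: small terracotta cup, 72 mm across, 55 mm high. Origin under its centre.
- brush: Bystander: brush lying on the table.

How it is judged:
By the outcome, as a careful person would: the job done as asked, in the order asked, and still so for the second after the job is handed in, with the robot touching nothing.
It also fails if it takes over 70 s, if anything falls off the work surface, if the arm or the gripper's body presses on something with over 40 N, if the wrist force passes 120 N, or if a joint passes its speed limit or range.

### The arm

A 6-joint arm with a two-finger parallel gripper is mounted at the origin on the work surface. World frame = base frame: x ahead of the robot, y to its left, z up, the work surface at z = 0. Lengths are in m, angles in rad, forces in N, time in s.
With the tool pointing down it reaches from about 0.4 to 0.825 m from the base axis. Payload 7 kg.
Tool frame: the origin (TCP) lies midway between the tips of the shut fingers; the grasp point (between the pads) lies 19 mm behind it; z points along the fingers, y is the line along which they close (so a half turn about z gives the same grasp; the last joint's range is limited). The gripper opens to 88 mm and grips with 3 to 60 N. Pads are 19 mm wide; open, the fingers measure 130 mm over their backs; the gripper's body (78 mm by 193 mm) begins 47 mm behind the grasp point.
Start: joints at [-0.903, 0.359, 0.012, 0, -1.224, -0.288], TCP at [0.25, -0.627, 0.227] pointing down, gripper open.
Joint ranges: [-3.07, 3.07], [-1.43, 2.12], [-1.02, 1.25], [-3.03, 1.67], [-3.05, -0], [-3.03, 3.03]. Speed limits (rad/s): [2.39, 2.39, 3.01, 3.14, 3.14, 3.14].

### API

Orientations are given as [roll, pitch, yaw] about the fixed x, y, z axes, in that order (R = Rz(yaw) Ry(pitch) Rx(roll)).
In Python, from station import arm, grab_frame, camera_params, spot_in gives the robot as it stands.
- The arm moves only by the shell command python3 -m jog 'ROWS' [FORCE]. ROWS is JSON, a list that holds one entry, the list of rows, each a list of 7 numbers: the shift along the tool's x, y, z in mm, then the turn, a rotation vector about the tool's x, y, z in rad, then the finger opening in mm, from 0 to 87.6. In form: [[[x, y, z, wx, wy, wz, fingers], ...]]. A call has 1 to 20 rows; each row is the pose to reach, as a shift and turn from the pose commanded when the call began, along the tool's axes at that moment; what a row does not reach only later rows make up. A row lasts 1/8 s, in which the tool goes at most 62.5 mm and 10.7 degrees, less where a joint would pass 70% of its speed; a pose out of reach is approached as far as the arm can. A call with a gripper value outside its range is refused whole. The fingers move at their own pace and stop on an object; FORCE is the grip in N (left out, the last holds). Time passes only in rows, so rows that repeat a pose let the fingers close. It gives the time, the measured TCP pose, the force, the opening and the grip force at its end, in the units of the state.
- arm.get_state(): the state, without advancing time (a new reading comes with each control period).
- grab_frame(name): name is "scene" or "top" or "wrist"; returns (picture, depth): 400x640x3 uint8, blue, green, red; 400x640 float32, m along the optical axis (not along the pixel's ray), 0 where there is no reading.
- camera_params(name): a dict with "mtx" (3x3 intrinsics, pixels), "k1" (the pictures are not rectified: a ray, as slopes to the right and down, at radius r is drawn at 1 + k1 r^2 times it, then the intrinsics apply), "R" (3x3) and "t" (3): a world point X has camera coordinates R X + t. Camera axes: x right, y down, z forward; pixel columns grow to the right and rows downward; lengths in m; the calibration is good to about 2 mm. A picture is of the moment at which its call begins: read the wrist's pose just before it. camera_params takes no time and is no camera call; for the wrist camera it gives the pose at the moment of the call.
- arm.job_done(): hands the job in; it is judged then, once.
Trained networks look in the newest picture that a camera, given by its name, has taken for a name from the list of things; names that differ only in an ending like _2 or _b are one class to them, and where a whole thing is asked for, a point or a joint stands for the part that bears it (a point fixed in the world has none). Each returns a list of dicts, best first, with "confidence" (0 to 1); they miss things now and then, are a little off and sometimes report something else, mostly with a low value. They report only what shows in the picture. A call takes as long as a camera call.
- spot_in(query, camera): "uv" ([column, row] in pixels, amid what is visible of it).
The state is a dict: "t": time; "q": joint angles; "qd": joint speeds; "joint_efforts": joint torques, N m; "eef_pos": TCP position; "ee_rot": TCP orientation; "force": force on the tool from outside, world axes, zero at the start; "moment": the same for the moment, N m; "width": finger opening in m; "gripper_force": force on a finger pad.
Only numpy, scipy, OpenCV 4.12 (cv2) and the standard library are available. Lean on these libraries where they do the work, as an engineer would, in place of code of your own. Each camera call takes 0.05 s, during which the arm holds its last target. There are 200 camera calls.

## Working session

There is one attempt and no reset: what is moved stays moved. The work goes in short steps, Python scripts to look and compute and a shell command to move; the robot and the scene stay as the last step left them, time stands still between calls to the robot, and variables do not carry over. Pictures are saved under pics/ and viewed, at most 10 in all, crops included, and the job is handed in when it is done.

```bash
ls; mkdir -p pics; cat > h.py <<'E'
import numpy as np, cv2
from station import arm, grab_frame, camera_params, spot_in
from scipy.spatial.transform import Rotation as Ro
def world(P,D,uv):
    # uv Nx2, D depth values -> world points
    uv=np.atleast_2d(np.float64(uv)); K=P["mtx"]; K=np.array(K)
    n=cv2.undistortPoints(uv[:,None],K,np.array([P["k1"],0,0,0.]))[:,0]
    c=np.c_[n,np.ones(len(n))]*np.atleast_1d(D)[:,None]
    return (c-np.array(P["t"]))@np.array(P["R"])
def cloud(name):
    P=camera_params(name); im,d=grab_frame(name)
    v,u=np.nonzero(d>0); X=world(P,d[v,u],np.c_[u,v])
    W=np.full(d.shape+(3,),np.nan); W[v,u]=X
    return im,d,W,P
def proj(P,X):
    X=np.atleast_2d(np.float64(X))
    return cv2.projectPoints(X,cv2.Rodrigues(np.array(P["R"]))[0],np.array(P["t"]),np.array(P["mtx"]),np.array([P["k1"],0,0,0.]))[0][:,0]
E
python3 - <<'E'
from h import *
for n in ["scene","top"]:
    im,d,W,P=cloud(n); cv2.imwrite(f"pics/{n}0.png",im); np.savez(f"{n}0.npz",W=W,im=im)
    print(n,P["t"],-np.array(P["R"]).T@np.array(P["t"]),P["mtx"],P["k1"])
    for q in ["stand","rack","wing","hook_tip","hook_seat","gauge","gauge_eye","holder","rib","bowl_a","chuck","slip_cup","brush"]:
        for s in spot_in(q,n)[:3]:
            u,v=np.int32(np.round(s["uv"])); print(q,s["uv"],round(s["confidence"],2),W[v,u].round(3))
E
```

```text
pics
scene [ 0.15372227 -0.21218006  1.63132082] [1.44240505 0.18845847 0.78346002] [[373.41227629   0.         321.11617536]
 [  0.         373.41227629 196.79517617]
 [  0.           0.           1.        ]] -0.026579976094785743
stand [354.9, 238.0] 0.7 [0.599 0.089 0.02 ]
stand [357.1, 203.5] 0.65 [0.638 0.093 0.178]
rack [356.9, 205.4] 0.68 [0.637 0.093 0.174]
wing [360.6, 205.5] 0.95 [ 0.406  0.08  -0.003]
wing [260.5, 179.9] 0.46 [ 0.483 -0.251  0.107]
hook_tip [357.0, 207.2] 0.94 [nan nan nan]
hook_seat [360.5, 204.8] 0.57 [0.628 0.1   0.169]
gauge [262.1, 180.0] 0.61 [ 0.481 -0.245  0.107]
gauge_eye [258.5, 179.7] 0.76 [ 0.482 -0.259  0.105]
holder [264.9, 212.2] 0.57 [ 0.559 -0.213  0.037]
rib [257.0, 197.6] 0.52 [ 0.541 -0.243  0.076]
rib [340.3, 191.0] 0.46 [0.417 0.007 0.057]
bowl_a [475.3, 252.1] 0.88 [0.585 0.437 0.023]
bowl_a [195.8, 221.8] 0.85 [ 0.64  -0.419  0.023]
bowl_a [269.8, 251.1] 0.59 [ 0.71  -0.143  0.021]
chuck [448.9, 206.9] 0.73 [0.451 0.36  0.073]
chuck [360.9, 208.1] 0.26 [ 0.42   0.082 -0.   ]
brush [220.5, 193.9] 0.73 [ 0.475 -0.415  0.019]
top [0.0
[... 486 characters left out ...]
 0.063 0.228]
hook_seat [468.8, 240.8] 0.43 [ 0.463 -0.421  0.022]
gauge [411.1, 236.3] 0.43 [ 0.477 -0.245  0.082]
gauge_eye [410.2, 233.1] 0.59 [ 0.48 -0.23  0.14]
holder [404.0, 227.9] 0.94 [ 0.503 -0.235  0.043]
rib [404.7, 215.4] 0.46 [ 0.532 -0.229  0.096]
bowl_a [459.0, 167.4] 0.74 [ 0.684 -0.418  0.008]
bowl_a [166.7, 190.2] 0.63 [0.638 0.457 0.014]
bowl_a [359.8, 150.0] 0.59 [ 0.747 -0.126  0.006]
chuck [195.2, 262.7] 0.62 [0.419 0.332 0.103]
chuck [414.8, 236.8] 0.47 [ 0.478 -0.268  0.026]
slip_cup [317.7, 272.6] 0.75 [0.384 0.01  0.004]
slip_cup [288.5, 176.8] 0.69 [0.612 0.07  0.233]
brush [471.9, 241.3] 0.76 [ 0.463 -0.429  0.022]
brush [361.1, 150.1] 0.36 [ 0.748 -0.129  0.003]
```

```bash
python3 - <<'E'
import cv2
a=cv2.imread("pics/top0.png");b=cv2.imread("pics/scene0.png")
# crop rack region both
A=cv2.resize(a[120:300,180:460],None,fx=2.85,fy=2.85,interpolation=2)
cv2.imwrite("pics/topc.png",A)
B=cv2.resize(b[130:290,220:420],None,fx=3.7,fy=3.7,interpolation=2); cv2.imwrite("pics/scenec.png",B)
E
```

```text
(no output)
```

View pics/topc.png

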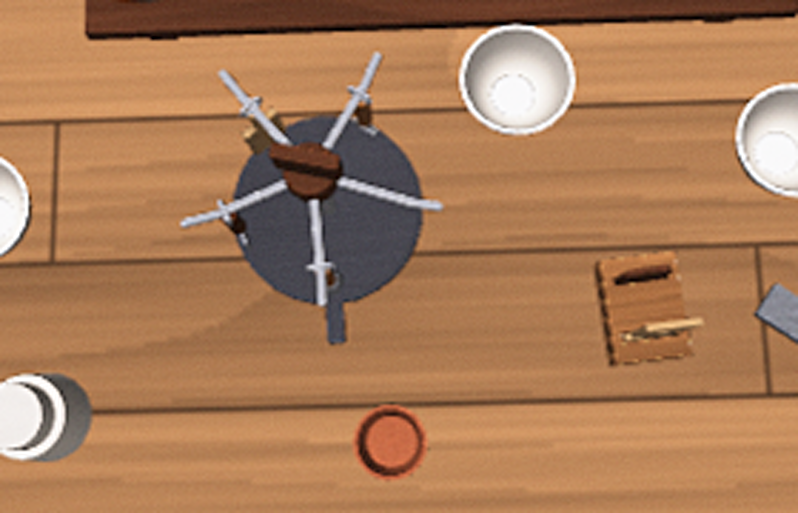

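View pics/scenec.png

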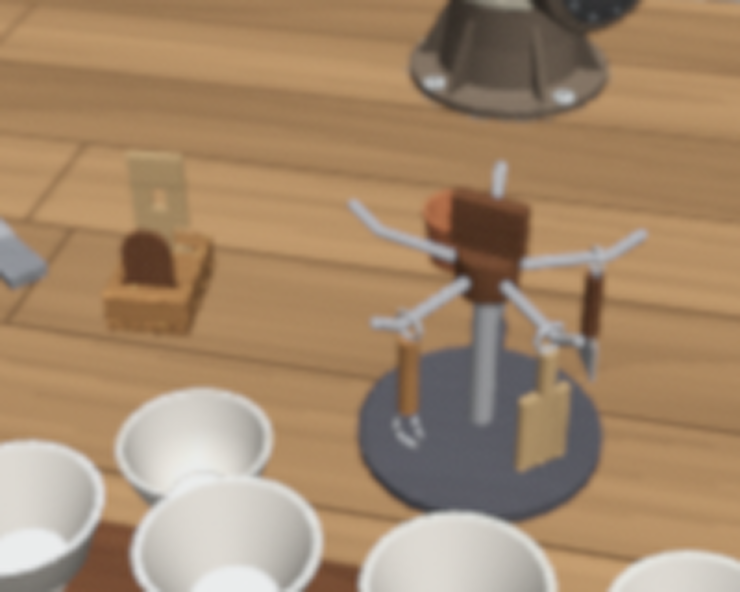

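The top view shows the free hook without a tool pointing right (crop 440,206 → px 334,192). The pointer bar is at the bottom (crop 337,335) and the gauge is in the holder's near slot (crop 662,328). Next I measure the poses.

```bash
python3 - <<'E'
import numpy as np, cv2
from scipy.optimize import least_squares
C={n:np.load(n+"0.npz") for n in ("top","scene")}
np.set_printoptions(precision=4,suppress=True)
for n in C:
    W=C[n]["W"].reshape(-1,3); im=C[n]["im"].reshape(-1,3); ok=~np.isnan(W[:,0]); W=W[ok]; im=im[ok].astype(int)
    near=np.hypot(W[:,0]-.61,W[:,1]-.08)<.16
    D=W[near&(W[:,2]>.014)&(W[:,2]<.03)]
    print(n,"disc",len(D),D.mean(0)); 
    h=cv2.convexHull(D[np.hypot(D[:,0]-.61,D[:,1]-.08)<.115,:2].astype(np.float32))[:,0]
    f=least_squares(lambda p:np.hypot(h[:,0]-p[0],h[:,1]-p[1])-.1,[.61,.08],loss='soft_l1',f_scale=.002); print("circle",f.x,np.abs(f.fun).mean())
    c=f.x
    r=np.hypot(W[:,0]-c[0],W[:,1]-c[1])
    Pb=W[(r>.105)&(r<.15)&(W[:,2]>.008)&(W[:,2]<.05)&(W[:,0]<c[0]-.05)]
    if len(Pb): m=Pb.mean(0)[:2]; print("pointer",len(Pb),Pb.mean(0),"yaw",np.arctan2(-(m-c)[1],-(m-c)[0]), Pb[:,2].max())
    Wg=W[near&(W[:,2]>.215)&(W[:,2]<.25)]; print("wing",len(Wg),Wg.mean(0) if len(Wg) else 0, Wg[:,2].max())
    if len(Wg)>5: print(cv2.minAreaRect(Wg[:,:2].astype(np.float32)))
    H=W[(r>.04)&(r<.135)&(W[:,2]>.16)&(W[:,2]<.2)]; a=np.arctan2(H[:,1]-c[1],H[:,0]-c[0])
    for k in np.arange(-3.2,3.2,.2):
        s=(a>=k)&(a<k+.2)
        if s.sum()>3: print("  hook az %.3f n%d r%.3f z%.3f"%(a[s].mean(),s.sum(),r[(r>.04)&(r<.135)&(W[:,2]>.16)&(W[:,2]<.2)][s].max(),H[s,2].mean()))
    G=W[(np.hypot(W[:,0]-.48,W[:,1]+.245)<.06)&(W[:,2]>.05)&(W[:,2]<.14)&(W[:,0]<.505)]
    vt=np.linalg.svd(G[:,:2]-G[:,:2].mean(0),full_matrices=0)[2][0]
    p=(G[:,:2]-G[:,:2].mean(0))@vt
    print("gauge",len(G),G.mean(0),"dir",vt,np.arctan2(vt[1],vt[0]),p.min(),p.max(),"zmax",G[:,2].max(), "mid",G[:,:2].mean(0)+vt*(p.min()+p.max())/2)
    Hd=W[(np.hypot(W[:,0]-.505,W[:,1]+.235)<.08)&(W[:,2]>.033)&(W[:,2]<.047)]
    print("holder",len(Hd),cv2.minAreaRect(Hd[:,:2].astype(np.float32)),Hd[:,2].mean())
    for nm,p0,R0 in (("slip",(.384,.01),.06),("chuck",(.419,.332),.07),("bowl",(.747,-.126),.08)):
        Q=W[(np.hypot(W[:,0]-p0[0],W[:,1]-p0[1])<R0)&(W[:,2]>.03)]; 
        if len(Q): print(nm,Q.min(0),Q.max(0))
E
```

```text
top disc 2482 [0.6097 0.0678 0.0193]
circle [0.6175 0.0733] 0.00447293840251799
pointer 69 [0.4961 0.0665 0.0138] yaw 0.05605419869935833 0.018148004506917635
wing 179 [0.6182 0.0723 0.2306] 0.23670704223645947
((0.6197876930236816, 0.07297900319099426), (0.05946514382958412, 0.01490232814103365), 78.00879669189453)
  hook az -3.057 n92 r0.118 z0.177
  hook az -2.970 n12 r0.084 z0.172
  hook az -1.868 n96 r0.120 z0.177
  hook az -1.780 n5 r0.059 z0.172
  hook az -0.637 n7 r0.088 z0.172
  hook az -0.531 n108 r0.124 z0.176
  hook az 0.587 n4 r0.088 z0.170
  hook az 0.693 n109 r0.123 z0.176
  hook az 1.939 n108 r0.120 z0.177
  hook az 2.049 n7 r0.086 z0.170
  hook az 3.109 n4 r0.085 z0.171
gauge 74 [ 0.4772 -0.2428  0.1129] dir [ 0.0593 -0.9982] -1.5114377677537512 -0.021615896027816432 0.028418438259769332 zmax 0.13995515744343023 mid [ 0.4774 -0.2462]
holder 822 ((0.5053902864456177, -0.24338263273239136), (0.10435616970062256, 0.07640331983566284), 5.521638870239258) 0.03983572928356501
slip [ 0.3472 -0.0214  0.0304] [0.4146 0.0475 0.059 ]
chuck [0.3705 0.3195 0.0303] [0.4538 0.3907 
[... 425 characters left out ...]
ok az -1.857 n74 r0.123 z0.175
  hook az -1.788 n8 r0.061 z0.171
  hook az -0.640 n6 r0.089 z0.171
  hook az -0.516 n84 r0.123 z0.175
  hook az 0.579 n9 r0.088 z0.169
  hook az 0.673 n75 r0.123 z0.176
  hook az 1.926 n93 r0.119 z0.175
gauge 295 [ 0.4814 -0.2432  0.1012] dir [-0.0921  0.9958] 1.662996188272827 -0.026512347114315 0.025365507230680425 zmax 0.13986959666444984 mid [ 0.4815 -0.2437]
holder 289 ((0.5080385208129883, -0.23982976377010345), (0.10720673203468323, 0.07666830718517303), 5.002131938934326) 0.039574903817140315
slip [ 0.3538 -0.0191  0.0313] [0.4177 0.017  0.0575]
chuck [0.3841 0.3204 0.0301] [0.4605 0.4017 0.1093]
bowl [ 0.6823 -0.179   0.03  ] [ 0.8253 -0.0652  0.0647]
```

```bash
cat >> h.py <<'E'
def plan(pos,yaw,mm=True):
    s=arm.get_state(); p=np.array(s["eef_pos"]); R0=Ro.from_euler("xyz",s["ee_rot"])
    out=[]
    for y in (yaw,yaw+np.pi):
        R1=Ro.from_euler("z",y)*Ro.from_euler("x",np.pi)
        rv=(R0.inv()*R1).as_rotvec()
        out.append((rv,np.degrees(np.linalg.norm(rv))/10.7, s["q"][5]))
    d=R0.inv().apply(np.array(pos)-p)*1000
    print("t %.2f"%s["t"],"shift",d.round(1),"rows",np.linalg.norm(d)/62.5)
    for o in out: print("  rot",o[0].round(4),"rows %.1f q6 %.2f"%(o[1],o[2]))
    return d
E
python3 - <<'E'
from h import *
s=arm.get_state(); print(s)
P=camera_params("wrist"); R=Ro.from_euler("xyz",s["ee_rot"]).as_matrix()
c=-np.array(P["R"]).T@np.array(P["t"]); print("cam in tool",R.T@(c-np.array(s["eef_pos"])),"cam axes in tool\n",(R.T@np.array(P["R"]).T).round(3))
print("wing hover yaw1.33"); plan([.6195,.0745,.30],1.33)
print("view yaw 0"); plan([.50,.07,.36],0)
E
```

```text
{'t': 1.4, 'q': array([-9.02901601e-01,  3.58584368e-01,  1.19053456e-02, -5.83544063e-06,
       -1.22410357e+00, -2.88084696e-01]), 'qd': array([ 8.88031083e-04, -5.07451621e-05, -1.16314206e-04, -2.66844132e-04,
       -1.60189298e-03, -1.17939047e-03]), 'joint_efforts': array([-9.29152084e-04, -5.82372236e+01,  2.93295246e+01,  7.00237870e+00,
        1.24968082e-02, -2.95490088e-05]), 'eef_pos': array([ 0.25021926, -0.62688567,  0.22657264]), 'ee_rot': array([-3.14158104e+00,  9.16575610e-06, -2.76178461e+00]), 'force': array([0.6350514 , 0.01301709, 0.00441375]), 'moment': array([-0.0165237 , -0.0163298 ,  0.02460209]), 'gripper_force': 0.0, 'width': 0.08764759851551324}
cam in tool [ 0.08222169  0.00112863 -0.15811161] cam axes in tool
 [[ 0.    -0.953 -0.304]
 [ 1.     0.    -0.   ]
 [ 0.    -0.304  0.953]]
wing hover yaw1.33
t 1.40 shift [-603.   514.5  -73.4] rows 12.736861230258027
  rot [0.     0.     2.1914] rows 11.7 q6 -0.29
  rot [-0.      0.     -0.9502] rows 5.1 q6 -0.29
view yaw 0
t 1.40 shift [-490.3  554.6 -133.4] rows 12.035604897697782
  rot [-0.     -0.     -2.7618] rows 14.8 q6 -0.29
  rot [-0.      0.      0.3798] rows 2.0 q6 -0.29
```

```bash
python3 -m jog '[[[0,0,-130,0,0,0,60],[0,0,-130,0,0,0,60],[0,0,-130,0,0,0,60],[-490,555,-130,0,0,0.38,60],[-490,555,-130,0,0,0.38,60],[-490,555,-130,0,0,0.38,60],[-490,555,-130,0,0,0.38,60],[-490,555,-130,0,0,0.38,60],[-490,555,-130,0,0,0.38,60],[-490,555,-130,0,0,0.38,60],[-490,555,-130,0,0,0.38,60],[-490,555,-130,0,0,0.38,60],[-490,555,-130,0,0,0.38,60],[-490,555,-130,0,0,0.38,60],[-490,555,-130,0,0,0.38,60],[-490,555,-130,0,0,0.38,60],[-490,555,-130,0,0,0.38,60],[-490,555,-130,0,0,0.38,60]]]'
cat > look.py <<'E'
import sys
from h import *
im,d,W,P=cloud("wrist"); np.savez("w.npz",W=W,im=im,d=d,**{k:np.array(P[k]) for k in P}); cv2.imwrite(f"pics/{sys.argv[1]}.png",im)
for q in sys.argv[2:]:
    for s in spot_in(q,"wrist")[:2]:
        u,v=np.int32(np.round(s["uv"])); print(q,s["uv"],round(s["confidence"],2),W[v,u].round(4))
E
python3 look.py w1 wing hook_tip hook_seat stand rack
```

```text
t: 3.65
eef_pos: [0.4993, 0.0693, 0.3567]
ee_rot: [3.142, 0.0, 3.14]
force: [-0.6, -0.2, 0.6]
width: 0.06
gripper_force: 0.0
wing [317.3, 260.7] 0.85 [0.5985 0.0732 0.188 ]
hook_tip [316.2, 261.3] 0.83 [0.5983 0.0721 0.1883]
hook_seat [318.4, 261.4] 0.88 [0.5987 0.0744 0.1876]
stand [316.0, 223.5] 0.84 [0.5595 0.0721 0.1737]
rack [317.1, 259.3] 0.58 [0.5967 0.0732 0.1867]
```

View pics/w1.png

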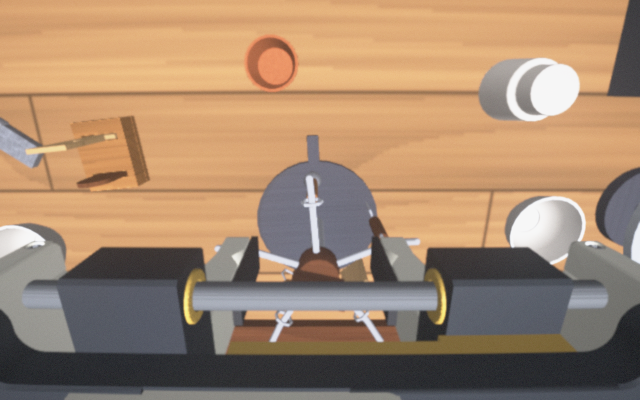

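The wrist view shows the pointer at (313,148), a loaded hook above it, and the disc centred at about (317,215). Next I refine the stand axis and yaw, and the rack yaw.

```bash
python3 - <<'E'
from h import *
from scipy.optimize import least_squares
f=np.load("w.npz"); W=f["W"]; im=f["im"].astype(int); P={k:f[k] for k in("mtx","k1","R","t")}
g=im.max(2)
X=W.reshape(-1,3); G=g.ravel()
# disc rim by depth hull in front half
n=np.hypot(X[:,0]-.62,X[:,1]-.0745)
m=(X[:,2]>.012)&(X[:,2]<.03)&(n<.108)
h=cv2.convexHull(X[m,:2].astype(np.float32))[:,0]; h=h[h[:,0]<.62]
r=least_squares(lambda p:np.hypot(h[:,0]-p[0],h[:,1]-p[1])-.1,[.62,.0745],loss='soft_l1',f_scale=.002);print("disc",r.x,np.abs(r.fun).mean(),X[m,2].mean())
b=(n>.105)&(n<.15)&(X[:,2]>.009)&(X[:,2]<.05)&(X[:,0]<.53)&(abs(X[:,1]-.07)<.03)
B=X[b]; print("bar",len(B),B[:,2].min(),B[:,2].max(),B.mean(0),cv2.minAreaRect(B[:,:2].astype(np.float32)))
for x in np.arange(.478,.53,.006):
    k=B[(B[:,0]>=x)&(B[:,0]<x+.006)]
    if len(k): print("  %.3f y %.4f..%.4f"%(x,k[:,1].min(),k[:,1].max()))
# dark pixels outside disc: bar from colour, height 0.018 assumed
w=X[(X[:,2]>.18)&(n<.05)]
print("hubtop/wing",len(w))
for n2 in ("top","scene"):
    Y=np.load(n2+"0.npz")["W"].reshape(-1,3); nn=np.hypot(Y[:,0]-.62,Y[:,1]-.0745)
    T=Y[(nn<.05)&(Y[:,2]>.229)&(Y[:,2]<.24)]; print(n2,"wingtop",len(T),T.mean(0),cv2.minAreaRect(T[:,:2].astype(np.float32)))
E
```

```text
disc [0.62013916 0.07402296] 0.0022326421126858276 0.01939454016185255
bar 257 0.009486900571439446 0.016485870292630433 [0.49772573 0.06748862 0.01396739] ((0.4979994297027588, 0.06742160022258759), (0.034887801855802536, 0.017037441954016685), 0.07525136321783066)
  0.478 y 0.0591..0.0744
  0.484 y 0.0590..0.0759
  0.490 y 0.0590..0.0759
  0.496 y 0.0589..0.0759
  0.502 y 0.0589..0.0760
  0.508 y 0.0604..0.0760
  0.514 y 0.0604..0.0728
hubtop/wing 998
top wingtop 140 [0.61941016 0.07298495 0.23281736] ((0.6198781728744507, 0.0730263739824295), (0.0595552995800972, 0.013935660943388939), 76.53266906738281)
scene wingtop 79 [0.62315545 0.07580785 0.23225921] ((0.6223235726356506, 0.07587283104658127), (0.05931289866566658, 0.015568715520203114), 75.42150115966797)
```

```bash
python3 -m jog '[[[-121,4.7,50,0,0,-1.33,40],[-121,4.7,50,0,0,-1.33,40],[-121,4.7,50,0,0,-1.33,40],[-121,4.7,50,0,0,-1.33,40],[-121,4.7,50,0,0,-1.33,40],[-121,4.7,50,0,0,-1.33,40],[-121,4.7,50,0,0,-1.33,40],[-121,4.7,50,0,0,-1.33,40],[-121,4.7,50,0,0,-1.33,40],[-121,4.7,80,0,0,-1.33,40],[-121,4.7,105,0,0,-1.33,40],[-121,4.7,130,0,0,-1.33,40],[-121,4.7,150,0,0,-1.33,40],[-121,4.7,160,0,0,-1.33,40],[-121,4.7,160,0,0,-1.33,40]]]'
python3 -m jog '[[[0,0,0,0,0,0,10],[0,0,0,0,0,0,10],[0,0,0,0,0,0,10],[0,0,0,0,0,0,10],[0,0,0,0,0,0,10],[0,0,0,0,0,0,10]]]' 15
```

```text
t: 5.82
eef_pos: [0.6204, 0.0748, 0.1962]
ee_rot: [3.141, -0.001, -1.813]
force: [-0.1, 0.5, 0.1]
width: 0.04
gripper_force: 0.0
t: 6.58
eef_pos: [0.6208, 0.075, 0.1971]
ee_rot: [-3.141, 0.0, -1.812]
force: [-0.9, 1.2, 4.0]
width: 0.0143
gripper_force: 15.0
```

```bash
python3 -m jog '[[[0,0,0,0,0,0,10],[0,0,0,0,0,0.1,10],[0,0,0,0,0,0.2,10],[0,0,0,0,0,0.3,10],[0,0,0,0,0,0.4,10],[0,0,0,0,0,0.5,10],[0,0,0,0,0,0.6,10],[0,0,0,0,0,0.7,10],[0,0,0,0,0,0.8,10],[0,0,0,0,0,0.9,10],[0,0,0,0,0,1.0,10],[0,0,0,0,0,1.1,10],[0,0,0,0,0,1.2,10],[0,0,0,0,0,1.26,10],[0,0,0,0,0,1.28,10],[0,0,0,0,0,1.28,10],[0,0,0,0,0,1.28,10]]]' 50
python3 -m jog '[[[0,0,0,0,0,0,40],[0,0,0,0,0,0,40],[0,0,0,0,0,0,40],[0,0,0,0,0,0,40],[0,0,-40,0,0,0,40],[0,0,-90,0,0,0,40],[60,0,-140,0,0,0,60],[121,0,-160,0,0,0,60],[121,0,-160,0,0,0,60],[121,0,-160,0,0,0,60],[121,0,-160,0,0,0,60]]]'
python3 look.py w2 hook_tip hook_seat
```

```text
t: 8.7
eef_pos: [0.6224, 0.0731, 0.1971]
ee_rot: [-3.139, 0.003, -3.092]
force: [9.0, -9.1, -0.1]
width: 0.0136
gripper_force: 50.0
t: 10.07
eef_pos: [0.5001, 0.0691, 0.3557]
ee_rot: [-3.141, -0.001, -3.092]
force: [-0.1, -0.1, 0.3]
width: 0.0602
gripper_force: 0.0
hook_tip [313.4, 263.8] 0.75 [0.5909 0.0732 0.208 ]
hook_seat [315.8, 266.2] 0.82 [0.5903 0.0763 0.2128]
hook_seat [279.7, 57.7] 0.34 [0.3729 0.0136 0.0042]
```

View pics/w2.png

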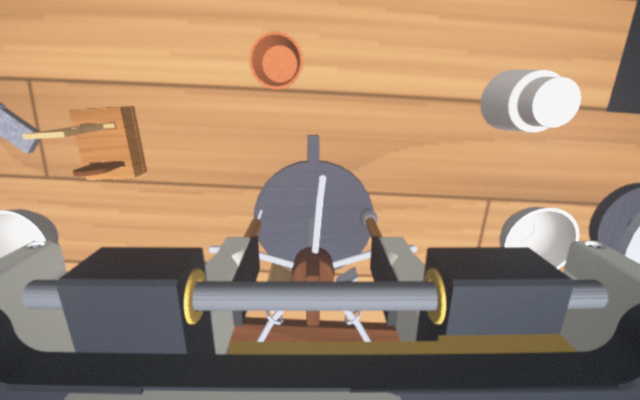

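```bash
cat > meas.py <<'E'
from h import *
f=np.load("w.npz"); X=f["W"].reshape(-1,3)
for c in ((.6205,.0742),):
    n=np.hypot(X[:,0]-c[0],X[:,1]-c[1]); a=np.arctan2(-(X[:,1]-c[1]),-(X[:,0]-c[0]))
    m=(n>.045)&(n<.13)&(X[:,2]>.155)&(X[:,2]<.2)
    for lo in np.arange(.045,.13,.01):
        k=m&(n>=lo)&(n<lo+.01)&(abs(a)<.5)
        if k.sum(): print("r%.3f n%d az %.3f y %.4f w%.4f ztop %.4f"%(lo+.005,k.sum(),a[k].mean(),(X[k,1].min()+X[k,1].max())/2,np.ptp(X[k,1]),X[k,2].max()))
    k=m&(abs(a)<.5); v=np.polyfit(X[k,0],X[k,1],1); print("fit free hook dir",v[0],"y at axis",np.polyval(v,c[0]))
    for j in (1.257,-1.257):
        k=m&(abs(a-j)<.3); print(j,k.sum(),"rack yaw est",a[k].mean()-j)
    b=(n>.105)&(n<.145)&(X[:,2]>.009)&(X[:,2]<.03)&(abs(X[:,1]-.07)<.03)&(X[:,0]<.53)
    print("bar",b.sum(),X[b].mean(0),(X[b,1].min()+X[b,1].max())/2)
E
python3 meas.py
```

```text
r0.050 n56 az -0.026 y 0.0755 w0.0072 ztop 0.1754
r0.060 n59 az -0.031 y 0.0761 w0.0073 ztop 0.1756
r0.070 n58 az -0.032 y 0.0763 w0.0078 ztop 0.1754
r0.080 n61 az -0.032 y 0.0768 w0.0079 ztop 0.1751
r0.090 n62 az -0.030 y 0.0771 w0.0078 ztop 0.1755
r0.100 n51 az -0.030 y 0.0776 w0.0077 ztop 0.1821
r0.110 n54 az -0.032 y 0.0779 w0.0075 ztop 0.1890
r0.120 n48 az -0.031 y 0.0777 w0.0073 ztop 0.1911
fit free hook dir -0.03276736607332374 y at axis 0.074032663323312
1.257 194 rack yaw est 0.03341318704067353
-1.257 202 rack yaw est 0.07809016497580279
bar 265 [0.49753338 0.06734986 0.01387184] 0.06709229295870262
```

The rack now sits with the free hook at the front, slightly bent toward +y (tip at px 322,178), over the bar at (313,148). Next I measure the gauge from this same view.

```bash
python3 - <<'E'
from h import *
f=np.load("w.npz"); X=f["W"].reshape(-1,3)
g=(np.hypot(X[:,0]-.479,X[:,1]+.244)<.045)&(X[:,2]>.06)&(X[:,2]<.15)&(X[:,0]<.51); G=X[g]
T=G[G[:,2]>.13]; print(len(G),len(T),"top",T.mean(0),cv2.minAreaRect(T[:,:2].astype(np.float32)),cv2.minAreaRect(G[:,:2].astype(np.float32)))
v=np.polyfit(T[:,1],T[:,0],1); print("yaw",-np.arctan(v[0]))
h=(np.hypot(X[:,0]-.506,X[:,1]+.241)<.08)&(X[:,2]>.035)&(X[:,2]<.045); print(cv2.minAreaRect(X[h,:2].astype(np.float32)))
plan([.479,-.2445,.25],.085)
print(arm.get_state()["eef_pos"])
E
```

```text
590 281 top [ 0.47855072 -0.24255819  0.13889982] ((0.4790339171886444, -0.24558189511299133), (0.006273537874221802, 0.051900576800107956), 5.101720809936523) ((0.4789647161960602, -0.24537105858325958), (0.006569305434823036, 0.052299585193395615), 4.4034576416015625)
yaw 0.0869378244479793
((0.5052711367607117, -0.24198995530605316), (0.1050221249461174, 0.07820862531661987), 6.211984157562256)
t 10.22 shift [  36.5 -311.9  105.7] rows 5.301185869263296
  rot [-3.400e-03  1.600e-03  3.106e+00] rows 16.6 q6 -2.05
  rot [-0.001  -0.0022 -0.0356] rows 0.2 q6 -2.05
[0.5002197  0.06892821 0.35530029]
```

```bash
python3 -m jog '[[[36.5,-312.7,80,0,0,-0.036,75],[36.5,-312.7,80,0,0,-0.036,75],[36.5,-312.7,80,0,0,-0.036,75],[36.5,-312.7,80,0,0,-0.036,75],[36.5,-312.7,80,0,0,-0.036,75],[36.5,-312.7,80,0,0,-0.036,75],[36.5,-312.7,80,0,0,-0.036,75],[36.5,-312.7,130,0,0,-0.036,75],[36.5,-312.7,180,0,0,-0.036,75],[36.5,-312.7,210,0,0,-0.036,75],[36.5,-312.7,230,0,0,-0.036,75],[36.5,-312.7,243,0,0,-0.036,75],[36.5,-312.7,249,0,0,-0.036,75],[36.5,-312.7,249,0,0,-0.036,75]]]'
python3 -m jog '[[[0,0,0,0,0,0,44],[0,0,0,0,0,0,44],[0,0,0,0,0,0,44],[0,0,0,0,0,0,44],[0,0,0,0,0,0,44],[0,0,0,0,0,0,44]]]' 20
```

```text
t: 11.98
eef_pos: [0.4792, -0.245, 0.1078]
ee_rot: [-3.141, 0.0, -3.055]
force: [-0.1, -0.2, -0.6]
width: 0.0745
gripper_force: 0.0
t: 12.72
eef_pos: [0.4791, -0.2454, 0.1078]
ee_rot: [-3.141, 0.001, -3.056]
force: [0.3, 0.1, 3.0]
width: 0.0499
gripper_force: 20.0
```

```bash
python3 -m jog '[[[0,0,-15,0,0,0,44],[0,0,-35,0,0,0,44],[0,0,-70,0,0,0,44],[0,0,-110,0,0,0,44],[-3,50,-131,0,0,0.02,44],[-6,100,-131,0,0,0.05,44],[-10,160,-131,0,0,0.08,44],[-14,220,-131,0,0,0.118,44],[-17,280,-131,0,0,0.118,44],[-19.2,310,-120,0,0,0.118,44],[-19.2,323.8,-105,0,0,0.118,44],[-19.2,323.8,-91,0,0,0.118,44],[-19.2,323.8,-91,0,0,0.118,44],[-19.2,323.8,-91,0,0,0.118,44]]]'
python3 look.py w3; python3 meas.py; python3 - <<'E'
from h import *
im,d,W,P=cloud("scene"); np.savez("scene3.npz",W=W,im=im)
print(spot_in("gauge_eye","scene")[:2])
X=W.reshape(-1,3); m=(np.hypot(X[:,0]-.47,X[:,1]-.079)<.05)&(X[:,2]>.09)&(X[:,2]<.19)
print("scene gauge z/y", X[m].min(0),X[m].max(0))
im2=cv2.resize(im[100:260,260:460],None,fx=4,fy=3.7); w=np.load("w.npz")["im"]
cv2.imwrite("pics/s3.png",np.vstack([cv2.resize(im[140:230,310:410],(800,350)),cv2.resize(w[100:300,180:460],(350,250))[:, :].repeat(1,0) if 0 else cv2.resize(w[120:280,160:480],(800,250))]))
E
```

```text
t: 14.48
eef_pos: [0.4704, 0.0781, 0.1988]
ee_rot: [-3.141, 0.0, 3.108]
force: [0.1, -0.2, -0.0]
width: 0.0499
gripper_force: 20.0
r0.070 n102 az -0.035 y 0.0766 w0.0079 ztop 0.1747
r0.080 n142 az -0.034 y 0.0769 w0.0079 ztop 0.1752
r0.090 n136 az -0.033 y 0.0772 w0.0077 ztop 0.1750
fit free hook dir -0.02520409404773973 y at axis 0.07492116170916507
1.257 0 rack yaw est nan
-1.257 0 rack yaw est nan
bar 212 [0.48721247 0.06711406 0.01373643] 0.06700843957461251
[{'uv': [358.8, 165.7], 'confidence': 0.58}]
scene gauge z/y [0.46662507 0.05571743 0.09979426] [0.51725875 0.10572667 0.18959934]meas.py:11: RuntimeWarning: Mean of empty slice.
  k=m&(abs(a-j)<.3); print(j,k.sum(),"rack yaw est",a[k].mean()-j)
  ret = ret.dtype.type(ret / rcount)
```

View pics/s3.png

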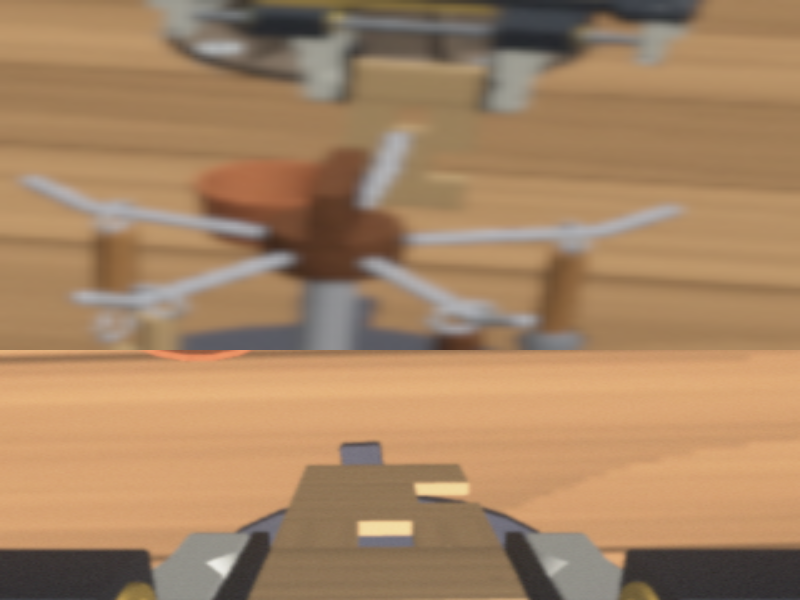

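The wrist view now shows the gauge's back with its slot (crop 385,532) between the fingers. The scene view shows the tip in front of the slot. Next I measure the slot against the hook in the same camera.

```bash
python3 - <<'E'
from h import *
f=np.load("w.npz"); W=f["W"]; X=W.reshape(-1,3)
m=(abs(X[:,1]-.079)<.024)&(X[:,2]>.11)&(X[:,2]<.235)&(X[:,0]<.482)&(X[:,0]>.45)
G=X[m]; print(len(G),G.min(0),G.max(0))
for z in np.arange(.16,.225,.003):
    k=G[(G[:,2]>=z)&(G[:,2]<z+.003)]
    if len(k)>3:
        y=np.sort(k[:,1]); gp=np.diff(y); i=gp.argmax(); print("z%.3f n%d y %.4f..%.4f x %.4f gap %.4f..%.4f"%(z,len(k),y[0],y[-1],k[:,0].mean(),y[i],y[i+1]))
Y=np.load("scene3.npz")["W"].reshape(-1,3)
m=(abs(Y[:,1]-.079)<.035)&(Y[:,2]>.08)&(Y[:,2]<.24)&(Y[:,0]<.482)&(Y[:,0]>.45); G=Y[m]
for z in np.arange(.09,.235,.006):
    k=G[(G[:,2]>=z)&(G[:,2]<z+.006)]
    if len(k)>3:
        y=np.sort(k[:,1]); gp=np.diff(y); i=gp.argmax(); print("S z%.3f n%d y %.4f..%.4f x %.4f gap %.4f..%.4f"%(z,len(k),y[0],y[-1],k[:,0].mean(),y[i],y[i+1]))
m=(np.hypot(Y[:,0]-.62,Y[:,1]-.0745)>.045)&(abs(Y[:,1]-.077)<.012)&(Y[:,2]>.155)&(Y[:,2]<.195)&(Y[:,0]>.49)&(Y[:,0]<.58);H=Y[m]
print("S hook",len(H),np.polyfit(H[:,0]-.6205,H[:,1],1)); t=H[H[:,0]<.515]; print(len(t),t.mean(0))
E
```

```text
6922 [0.46598833 0.05500813 0.11002662] [0.47372872 0.10298988 0.23267292]
z0.160 n138 y 0.0551..0.1028 x 0.4673 gap 0.0578..0.0585
z0.163 n138 y 0.0555..0.1027 x 0.4673 gap 0.0810..0.0822
z0.166 n144 y 0.0552..0.1029 x 0.4673 gap 0.0847..0.0859
z0.169 n134 y 0.0551..0.1027 x 0.4673 gap 0.0747..0.0759
z0.172 n234 y 0.0552..0.1029 x 0.4682 gap 0.0595..0.0603
z0.175 n253 y 0.0552..0.1030 x 0.4688 gap 0.0556..0.0563
z0.178 n119 y 0.0552..0.1029 x 0.4673 gap 0.0720..0.0856
z0.181 n133 y 0.0551..0.1029 x 0.4673 gap 0.0721..0.0854
z0.184 n139 y 0.0551..0.1028 x 0.4675 gap 0.0722..0.0853
z0.187 n143 y 0.0552..0.1029 x 0.4672 gap 0.0723..0.0858
z0.190 n138 y 0.0552..0.1024 x 0.4672 gap 0.0724..0.0858
z0.193 n169 y 0.0554..0.1028 x 0.4673 gap 0.0725..0.0813
z0.196 n200 y 0.0551..0.1029 x 0.4673 gap 0.0807..0.0818
z0.199 n229 y 0.0552..0.1029 x 0.4673 gap 0.0638..0.0648
z0.202 n237 y 0.0552..0.1027 x 0.4673 gap 0.0921..0.0927
z0.205 n270 y 0.0553..0.1028 x 0.4673 gap 0.0580..0.0586
z0.208 n257 y 0.0552..0.1030 x 0.4673 gap 0.0735..0.0741
z0.211 n291 y 0.0551..0.1028 x 0.4673 gap 0.0975..0.0980
[... 933 characters left out ...]
8 y 0.0584..0.1051 x 0.4732 gap 0.0858..0.0893
S z0.180 n18 y 0.0581..0.1045 x 0.4735 gap 0.0738..0.0892
S z0.186 n20 y 0.0578..0.1039 x 0.4737 gap 0.0735..0.0887
S z0.192 n26 y 0.0572..0.1036 x 0.4731 gap 0.0758..0.0877
S z0.198 n32 y 0.0463..0.1129 x 0.4741 gap 0.1034..0.1097
S z0.204 n33 y 0.0464..0.1126 x 0.4756 gap 0.1065..0.1126
S z0.210 n37 y 0.0459..0.1120 x 0.4756 gap 0.0459..0.0520
S z0.216 n41 y 0.0492..0.1111 x 0.4749 gap 0.1051..0.1085
S z0.222 n35 y 0.0457..0.1083 x 0.4745 gap 0.0651..0.0687
S z0.228 n41 y 0.0454..0.1138 x 0.4739 gap 0.1080..0.1138
S z0.234 n10 y 0.0448..0.1136 x 0.4772 gap 0.0567..0.1075
S hook 45 [-0.00219546  0.07957261]
10 [0.50831418 0.08007383 0.18524077]
```

Slot (y 0.0788) and hook line (0.0790 there) agree within 0.2 mm in the wrist camera, and the scene camera confirms it. I slide on slowly.

```bash
python3 -m jog '[[[-6,0,0,0,0,0,44],[-12,0,0,0,0,0,44],[-17,0,0,0,0,0,44],[-20,0,0,0,0,0,44],[-23,0,0,0,0,0,44],[-26,0,0,0,0,0,44],[-26,0,0,0,0,0,44]]]'
python3 -m jog '[[[-2,0,0,0,0,0,44],[-4,0,0,0,0,0,44],[-6,0,0,0,0,0,44],[-8,0,1,0,0,0,44],[-10,0,2.5,0,0,0,44],[-12,0,4,0,0,0,44],[-12,0,4,0,0,0,44]]]'
python3 - <<'E'
from h import *
f,_=grab_frame("wrist"); cv2.imwrite("pics/w4.png",cv2.resize(f[150:320,180:460],(800,486)))
print(arm.get_state()["force"],arm.get_state()["moment"])
E
```

```text
t: 15.5
eef_pos: [0.4963, 0.0782, 0.1985]
ee_rot: [-3.142, -0.0, 3.109]
force: [0.4, -0.2, -1.1]
width: 0.0501
gripper_force: 20.0
t: 16.38
eef_pos: [0.5082, 0.0777, 0.1943]
ee_rot: [-3.141, -0.0, 3.109]
force: [0.5, -0.2, -0.5]
width: 0.0498
gripper_force: 20.0
[-0.79917061  0.8843272  -1.2287428 ] [-0.00391962 -0.0309447   0.00135465]
```

View pics/w4.png

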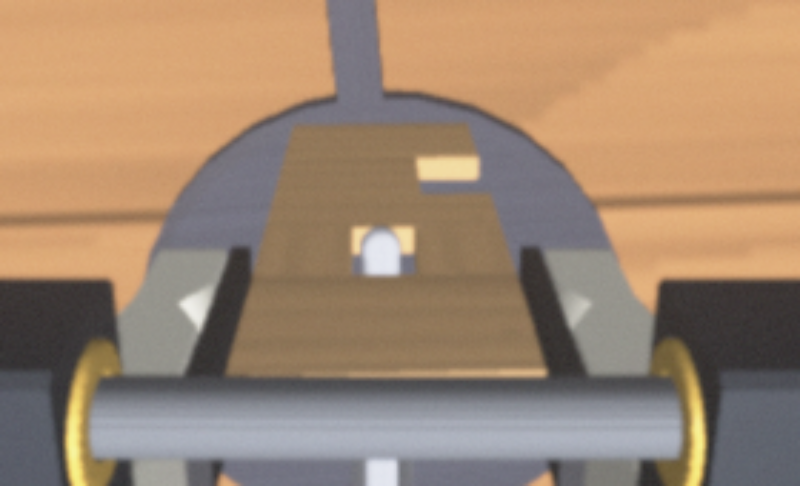

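The tip is through the slot, centred (hook 381 against slot 352–414), with no contact force. I continue down the slope to the level part.

```bash
python3 -m jog '[[[-3,0,2,0,0,0,44],[-6,0,4,0,0,0,44],[-9,0,6.2,0,0,0,44],[-12,0,8.4,0,0,0,44],[-15,0,10.5,0,0,0,44],[-18,0,12,0,0,0,44],[-21,0,12,0,0,0,44],[-24,0,12,0,0,0,44],[-27,0,12,0,0,0,44],[-29,0,12,0,0,0,44],[-29,0,12,0,0,0,44]]]'
python3 -m jog '[[[0,0,1,0,0,0,44],[0,0,2,0,0,0,44],[0,0,3,0,0,0,44],[0,0,4,0,0,0,44],[0,0,5,0,0,0,44],[0,0,5,0,0,0,44]]]'
python3 look.py w5; python3 meas.py 2>/dev/null | tail -1
```

```text
t: 17.8
eef_pos: [0.5373, 0.0768, 0.1825]
ee_rot: [-3.142, -0.0, 3.109]
force: [0.1, 1.3, -1.4]
width: 0.0495
gripper_force: 20.0
t: 18.55
eef_pos: [0.5371, 0.0768, 0.1775]
ee_rot: [-3.142, -0.0, 3.109]
force: [-0.1, 0.8, -0.6]
width: 0.05
gripper_force: 20.0
bar 658 [0.49779875 0.067548   0.01387118] 0.06754893308210692
```

```bash
python3 -m jog '[[[0,0,0.5,0,0,0,44],[0,0,1,0,0,0,44],[0,0,1,0,0,0,44]]]'
python3 -m jog '[[[0,0,0.3,0,0,0,44],[0,0,0.6,0,0,0,44],[0,0,0.6,0,0,0,44]]]'
```

```text
t: 18.98
eef_pos: [0.5371, 0.0768, 0.1765]
ee_rot: [-3.142, -0.0, 3.109]
force: [-0.0, -0.1, -0.3]
width: 0.0499
gripper_force: 20.0
t: 19.35
eef_pos: [0.5371, 0.0768, 0.1759]
ee_rot: [-3.142, -0.0, 3.109]
force: [-0.9, -0.4, -0.9]
width: 0.0496
gripper_force: 20.0
```

```bash
python3 -m jog '[[[0,0,0.3,0,0,0,44],[0,0,0.6,0,0,0,44],[0,0,0.6,0,0,0,44]]]'
python3 -m jog '[[[0,0,0.2,0,0,0,44],[0,0,0.4,0,0,0,44],[0,0,0.4,0,0,0,44]]]'
```

```text
t: 19.73
eef_pos: [0.5372, 0.0769, 0.1755]
ee_rot: [3.142, 0.0, 3.109]
force: [-1.2, 0.1, 0.3]
width: 0.0499
gripper_force: 20.0
t: 20.1
eef_pos: [0.5373, 0.0769, 0.1753]
ee_rot: [3.141, 0.0, 3.11]
force: [-1.0, -0.4, 3.6]
width: 0.0498
gripper_force: 20.0
```

```bash
python3 -m jog '[[[0,0,-0.2,0,0,0,44],[0,0,-0.2,0,0,0,44],[0,0,-0.2,0,0,0,75],[0,0,-0.2,0,0,0,75],[0,0,-0.2,0,0,0,75],[0,0,-0.2,0,0,0,75],[0,0,-0.2,0,0,0,75],[0,0,-0.2,0,0,0,75]]]' 6
python3 -m jog '[[[0,0,-5,0,0,0,75],[0,0,-15,0,0,0,75],[0,0,-30,0,0,0,75],[0,0,-60,0,0,0,75],[0,0,-100,0,0,0,75],[40,0,-140,0,0,0,75],[80,0,-180,0,0,0,75],[80,0,-180,0,0,0,75],[80,0,-180,0,0,0,75],[80,0,-180,0,0,0,75],[80,0,-180,0,0,0,75],[80,0,-180,0,0,0,75],[80,0,-180,0,0,0,75],[80,0,-180,0,0,0,75]]]'
python3 look.py w6 gauge; python3 meas.py; python3 - <<'E'
from h import *
s,_=grab_frame("scene"); w=cv2.imread("pics/w6.png")
cv2.imwrite("pics/s6.png",np.vstack([cv2.resize(s[150:250,300:420],(480,300)),cv2.resize(w[110:270,200:440],(480,300))]))
E
```

```text
t: 21.1
eef_pos: [0.5372, 0.0768, 0.1752]
ee_rot: [3.142, 0.0, 3.109]
force: [0.6, 0.2, 0.2]
width: 0.0753
gripper_force: 0.0
t: 22.85
eef_pos: [0.4573, 0.0794, 0.355]
ee_rot: [-3.141, -0.0, 3.109]
force: [0.3, 0.1, 0.2]
width: 0.0752
gripper_force: 0.0
gauge [320.3, 238.8] 0.81 [0.5345 0.0843 0.1754]
r0.050 n44 az -0.029 y 0.0757 w0.0062 ztop 0.1753
r0.060 n31 az -0.031 y 0.0760 w0.0060 ztop 0.1753
r0.080 n2 az 0.032 y 0.0715 w0.0000 ztop 0.1649
r0.090 n749 az -0.041 y 0.0779 w0.0502 ztop 0.1999
r0.100 n40 az -0.035 y 0.0775 w0.0079 ztop 0.1813
r0.110 n45 az -0.033 y 0.0777 w0.0079 ztop 0.1887
r0.120 n50 az -0.033 y 0.0780 w0.0076 ztop 0.1907
fit free hook dir -0.012839523774859809 y at axis 0.0765061555406955
1.257 26 rack yaw est -0.051532239965153215
-1.257 172 rack yaw est 0.09882215186400956
bar 253 [0.49763981 0.06754764 0.01391539] 0.06743920847762173
```

View pics/s6.png

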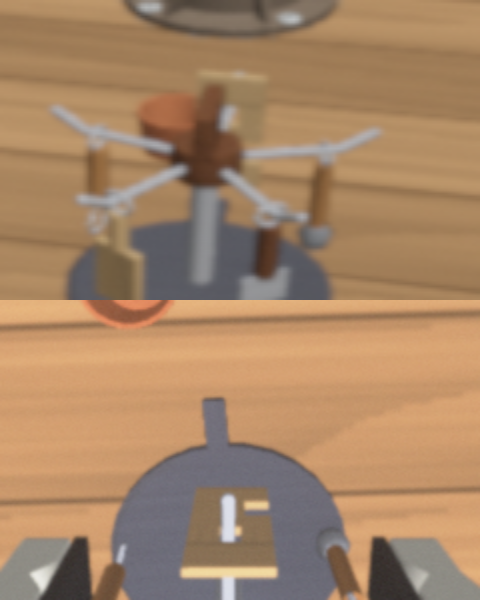

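The gauge hangs on the hook's level part behind the upturned end (the top edge is at about 0.086 m radius). The hook azimuth is unchanged and the gripper is clear.

```bash
python3 -c "
from station import arm
print(arm.job_done())"
```

```text
the job is handed in; nothing more can be done
None
```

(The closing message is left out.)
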